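# Touch a sprung surface probe to the marked spot of a sloped warming stage

## Robot

A 6-joint arm with a two-finger parallel gripper is mounted at the origin on the work surface. World frame = base frame: x ahead of the robot, y to its left, z up, the work surface at z = 0. Lengths are in m, angles in degrees, forces in N, time in s.
With the tool pointing down it reaches from about 0.25 to 0.725 m from the base axis. Payload 4 kg.
Tool frame: the origin (TCP) lies on the centre line of the jaws, within the pads' length; the fingertips stand 14 mm ahead of it and the grasp point (between the pads) lies 5 mm behind it (arm.tip_extent is the distance from the TCP to the fingertips, in m); z points along the fingers, y is the line along which they close (so a half turn about z gives the same grasp; the last joint's range is limited). The gripper opens to 85 mm and grips with 20 to 120 N. Pads are 22 mm wide; open, the fingers measure 114 mm over their backs; the gripper's body (76 mm by 85 mm) begins 54 mm behind the grasp point. The pads swing forward as they close: fully open they stand 13 mm farther back than shut.
Start: joints at [-76.203, 13.785, 0.286, 76.501, 0, 90], TCP at [0.119, -0.486, 0.245] pointing down, gripper open.
Joint ranges: [-155.79, 155.79], [-60.16, 107.12], [-62.33, 73.08], [-114, 123.19], [-81.49, 82.49], [-180, 180]. Speed limits (degrees/s): [159.86, 159.86, 180, 180, 180, 180].

## Interface

Orientations are given as a 3x3 rotation matrix whose columns are the frame's x, y, z axes.
In Python, from workcell import arm gives the robot as it stands.
- The arm moves only by the tool carry_out, never from a script. Its argument "plan" is a list of rows, each a list of 3 entries, a list of its own where there are three numbers: the opening, from 0 (shut) to 1 (fully open), then the shift along the tool's x, y, z in m, then the turn, a rotation vector about the tool's x, y, z in rad. In form: [[jaw, [dx, dy, dz], [rx, ry, rz]], ...]. A call has 1 to 8 rows; each row shifts and turns the commanded pose from where the row before left it, along the tool's axes as they then stand; what a row does not reach is not made up. A row lasts 1/10 s, in which the tool goes at most 50 mm and 8.59 degrees, less where a joint would pass 70% of its speed; a pose out of reach is approached as far as the arm can. A call is refused whole if a number of a shift passes 0.05 or a number of a turn 0.15, either way. A call with a gripper value outside its range is refused whole. The fingers move at their own pace and stop on an object; "grip_force" is the grip in N (left out, the last holds). Time passes only in rows, so rows that do not move let the fingers close. It gives the time, the measured TCP pose, the force, the opening and the grip force at its end, in the units of the state.
- arm.state(): the state, without advancing time (a new reading comes with each control period).
- arm.get_image(name): name is "scene" or "top"; returns the picture (480x640x3 uint8, red, green, blue); there is no depth.
- arm.get_calibration(name): a dict with "fovy" (degrees; the focal length in pixels is half the picture's height over the tangent of half this angle, whatever the lens; pixels are square), "cx", "cy" (the principal point, pixels), "position" and "orientation" of the camera in the world. Camera axes: x right, y down, z forward; pixel columns grow to the right and rows downward; lengths in m; the calibration is good to about 2 mm. A picture is of the moment at which its call begins. get_calibration takes no time and is no camera call.
- arm.hand_in(): hands the job in; it is judged then, once.
The state is a dict: "clock": time; "q": joint angles; "joint_vel": joint speeds; "joint_efforts": joint torques, N m; "eef_pos": TCP position; "eef_rot": TCP orientation; "contact_force": force on the tool from outside, world axes, zero at the start; "torque": the same for the moment, N m; "gripper_width": opening from 0.0 (shut) to 1.0 (fully open); "finger_force": force on a finger pad.
Only numpy, scipy, OpenCV 4.12 (cv2) and the standard library are available. Lean on these libraries where they do the work, as an engineer would, in place of code of your own. Each camera call takes 0.05 s, during which the arm holds its last target. There are 200 camera calls.

## Task

Clear the tube rack off the sloped warming stage, keeping its tubes upright, and stand it on the open bench; then take the surface probe out of its stand and touch its sprung tip inside the ring engraved on the stage's face. Hold the probe square to the sloped face and press only lightly, so that the sprung tip is pushed about half-way in. Finish while still holding it there, and leave the other things on the bench undisturbed.

Things in the scene. Friction and masses are not known exactly. Their poses are not given: they have to be found in the camera images.
- stage: Warming stage, fixed: grey wedge housing 170 (x) by 130 mm (y), on top an aluminium face sloping down towards the robot. Origin: centre of its underside; z up, x to the high end. Face 150 mm along the slope, 120 mm wide, centre 75 mm above the origin, tilted 0.35 rad (20 deg) about y, low edge at -x with a lip 6 mm thick, 10 mm high; top edge 101 mm above the bench.
- spot (a point): Centre of the dark ring (inner radius 8 mm, outer 11 mm, flush) engraved in the stage's sloped face, on its surface, 12 mm up the slope from the face's centre; under the rack at the start. z is the face's outward normal, x points up the slope, y across it (level).
- rack_center (a point): Centre of the white tube rack: a loose block 100 (x) by 56 (y) by 40 mm (z), about 220 g, grey tube caps 5 mm above its top; this point is 20 mm above its underside. At the start it lies on the sloped face over the ring, long side up the slope, low end at the lip; z is its own up. At least 20 mm of face is free on either side (y).
- probe_grip (a point): Centre of the grey handle of the surface probe (loose, straight, about 150 g): square handle 26 by 26 mm, 70 mm long (z), sides along x and y, a small black knob 6 mm high on top; below it a steel shank 11 mm thick, 45 mm long, then the thin sprung tip. z runs from tip to knob. At the start it stands upright in the stand, the handle's underside on the stand's top.
- probe_tip (a point): The very end of the probe's sprung steel tip (7 mm thick, rounded), on the probe's axis, 110 mm below the handle's centre when the tip is out; it slides into the shank when pressed. Axes as the probe's.
- probe_plunger (a joint): How far the sprung tip is pushed in: 0 = fully out, 0.015 m = fully in (stop). The spring pushes back with 0.4 N at 0 and 400 N/m more: 3.4 N at half-way.
- stand: Grey probe stand, a fixed block 70 by 70 mm and 95 mm high, with a 19 mm hole, 88 mm deep, in the middle of its top in which the probe's shank hangs loosely. Origin: centre of its underside; z up. Stage and stand may be on either side of the robot.
- rack: The same tube rack; origin at the centre of its underside.
- probe: The same probe; origin on its axis at the underside of the handle, 35 mm below the handle's centre.
- glove_box: Bystander: carton of gloves 115 by 240 by 85 mm high, loose, at the far side of the bench; origin at the centre of its underside.
- wash_bottle: Bystander: white bottle, 70 mm wide, 170 mm high, loose; origin at the centre of its underside.
- pen_cup: Bystander: dark cup, 80 mm wide, 100 mm high, loose; origin at the centre of its underside.

How it is judged (in metres and radians):
On the way, in this order (a step that is already met when the one before it is completed fails the run):
1. the tube rack stands upright on the bench, let go (height (world z) of rack_center between 0.014 and 0.026 m and angle between rack_center's own z axis and vertical below 0.12 rad and contact force between rack and the fingers below 0.1 N and contact force between rack and stage below 0.1 N and linear speed of rack below 0.02 m/s), for 0.2 s.
2. the probe is clear of its stand (contact force between probe and stand below 0.05 N and z of probe_tip in the frame of stand above 0.09 m), for 0.2 s.
At the end, for the whole second after the job is handed in: Rack upright (7 deg) on the bench, released, at rest. Gripper holds the probe: tip end within 8 mm of the ring's centre, axis within 8 deg of the face's normal, sprung tip pushed in 3 to 12 mm of 15, pressing with 0.8 to 7 N, clear of its stand (all of step 1 and distance between probe_tip and spot below 0.008 m and angle between the z axis of probe_grip and the z axis of spot, either way round below 0.14 rad and z of probe_grip in the frame of spot above 0.08 m and value of joint probe_plunger between 0.003 and 0.012 m and contact force between probe and stage between 0.8 and 7 N and contact force between probe and the fingers above 2 N and contact force between probe and stand below 0.05 N); the arm keeps its last pose, push and grip.
It fails at once if a bystander is shifted by more than 20 mm (distance of any of glove_box, wash_bottle, pen_cup from where it was at the start of the episode above 0.02 m).
It fails at once if the rack is tipped by more than 45 degrees (angle between rack_center's own z axis and vertical above 0.785 rad).
It fails at once if the probe is pressed on the stage with more than 15 N (contact force between probe and stage above 15 N).
It also fails if it takes over 58 s, if anything falls off the work surface, if the arm or the gripper's body presses on something with over 40 N, if the wrist force passes 120 N, or if a joint passes its speed limit or range.

## Working session

There is one attempt and no reset: what is moved stays moved. The work goes in short steps, Python scripts to look and compute and a tool call to move; the robot and the scene stay as the last step left them, time stands still between calls to the robot, and variables do not carry over. Pictures are saved under pics/ and viewed, at most 11 in all, crops included, and the job is handed in when it is done.

Besides the shell and the picture viewer there is one more tool, called after "Emit:" as name(argument=value, ...) on one line, values as JSON. carry_out: Moves the arm, as the interface text tells. Its arguments: {"type":"object","properties":{"plan":{"type":"array"},"grip_force":{"type":"number"}},"required":["plan"]}

```bash
mkdir -p pics; ls; python3 - <<'E'
from workcell import arm
import cv2
for n in("scene","top"):
    cv2.imwrite(f"pics/{n}0.png",cv2.cvtColor(arm.get_image(n),cv2.COLOR_RGB2BGR)); print(n,arm.get_calibration(n))
print(arm.state(),arm.tip_extent)
E
```

```text
pics
scene {'fovy': 47.87430274944667, 'cx': 322.0424071228654, 'cy': 242.85964153637525, 'position': array([1.49147124, 0.79048829, 0.81874439]), 'orientation': array([[-0.67307432,  0.40908669, -0.61613232],
       [ 0.73934384,  0.35136566, -0.57438042],
       [-0.01848365, -0.84213435, -0.53895092]])}
top {'fovy': 44.312454948453556, 'cx': 314.4189922975634, 'cy': 229.98358835406947, 'position': array([0.5269312 , 0.01212335, 1.57374234]), 'orientation': array([[-0.00730464, -0.9973345 ,  0.07259843],
       [-0.99995539,  0.00685049, -0.0065027 ],
       [ 0.00598803, -0.07264269, -0.99734005]])}
{'clock': 0.1, 'q': array([-7.62035266e+01,  1.38260230e+01,  2.19997625e-01,  7.65009443e+01,
        1.07214136e-03,  9.00004140e+01]), 'joint_vel': array([ 0.02024114, -0.15887594,  0.21015401, -0.02963947, -0.04873436,
       -0.04681545]), 'joint_efforts': array([ 7.97664279e-05, -3.73138618e+01,  2.53009987e+01,  1.08754853e-02,
       -1.21332632e-04,  5.56230475e-06]), 'eef_pos': array([ 0.11911188, -0.48504289,  0.24450859]), 'eef_rot': array([[ 9.71150691e-01,  2.38466250e-01, -4.27051088e-04],
       [ 2.38466631e-01, -9.71148991e-01,  1.81757002e-03],
       [ 1.86988733e-05, -1.86697182e-03, -9.99998257e-01]]), 'contact_force': array([ 0.01825222,  0.22707791, -0.81546078]), 'torque': array([ 0.00028537, -0.01609996,  0.04359435]), 'finger_force': 0.0, 'gripper_width': 0.9968127326495521} 0.014
```

View pics/scene0.png

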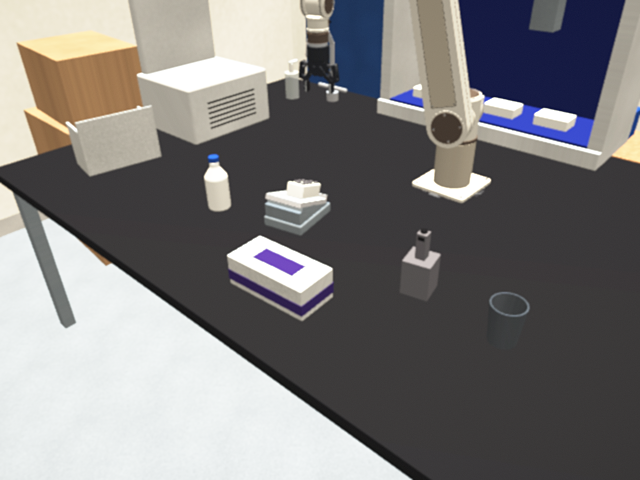

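View pics/top0.png

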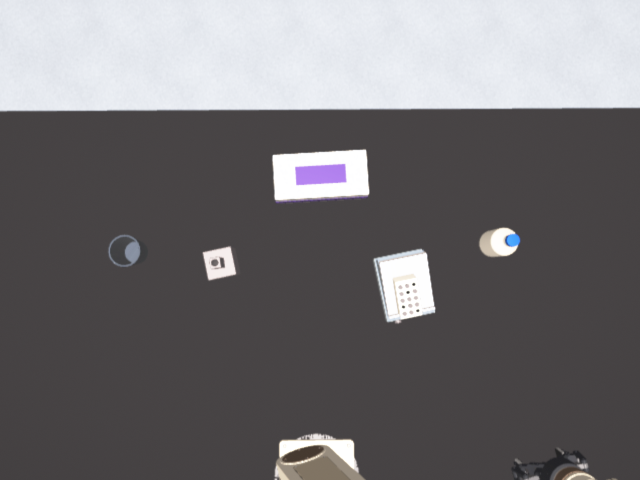

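The scene view shows the stage with the rack at about (298,205) and the probe in its stand at (421,265). In the top view the stage is at (405,285), with the rack at (408,297) shifted off the centreline. The stand is at (219,263), the cup at (125,250), the bottle at (499,242) and the carton at (320,175). I'll zoom in on the stage and stand.

```bash
python3 - <<'E'
import cv2,numpy as np
t=cv2.imread("pics/top0.png")
a=cv2.resize(t[240:335,360:450],None,fx=6,fy=6,interpolation=cv2.INTER_CUBIC)[:570]
b=cv2.resize(t[240:286,197:243],None,fx=5.5,fy=5.5,interpolation=cv2.INTER_CUBIC)
c=np.zeros((570,a.shape[1]+b.shape[1],3),np.uint8); c[:a.shape[0],:a.shape[1]]=a; c[:b.shape[0],a.shape[1]:]=b
print(c.shape,a.shape,b.shape)
cv2.imwrite("pics/z0.png",c)
E
```

```text
(570, 793, 3) (570, 540, 3) (253, 253, 3)
```

View pics/z0.png

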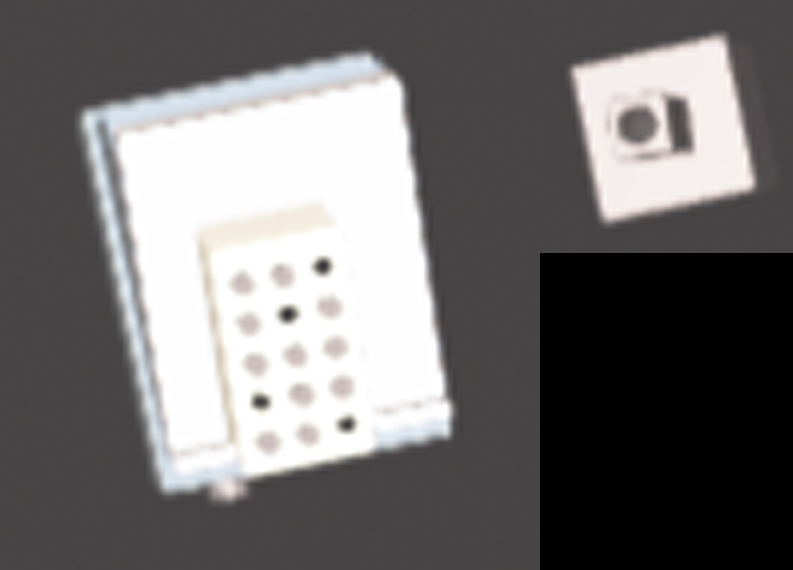

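The crop shows the face's top edge from (118,132) to (400,78) and its right edge running down to (447,402). The rack top's corners are at about (212,248), (338,228), (373,450) and (243,473). In the stand inset, the top's corners are (572,67), (725,37), (754,188) and (603,220), with the knob at (638,124).

```bash
cat > h.py <<'E'
import numpy as np
from workcell import arm
def ray(n,uv,C=None):
    c=C or arm.get_calibration(n); f=240/np.tan(np.radians(c["fovy"])/2)
    d=np.c_[(np.atleast_2d(uv)-[c["cx"],c["cy"]])/f,np.ones(len(np.atleast_2d(uv)))]@c["orientation"].T
    return c["position"],d
def plane(n,uv,p0=(0,0,0),nrm=(0,0,1)):
    o,d=ray(n,uv); nrm=np.array(nrm,float); t=((np.array(p0)-o)@nrm)/(d@nrm); return o+t[:,None]*d
def proj(n,X):
    c=arm.get_calibration(n); f=240/np.tan(np.radians(c["fovy"])/2)
    p=(np.atleast_2d(X)-c["position"])@c["orientation"]; return p[:,:2]/p[:,2:]*f+[c["cx"],c["cy"]]
def face(yaw):
    c,s=np.cos(.35),np.sin(.35); Z=np.array([[np.cos(yaw),-np.sin(yaw),0],[np.sin(yaw),np.cos(yaw),0],[0,0,1]])
    return Z@np.array([[c,0,-s],[0,1,0],[s,0,c]])
E
python3 - <<'E'
from h import *
np.set_printoptions(precision=4,suppress=True)
s=lambda p:np.array(p)/6+[360,240]-.4
q=lambda p:(np.array(p)-[540,0])/5.5+[197,240]-.4
U=plane("top",s([(118,132),(400,78)]),(0,0,.101)); d=U[0]-U[1]; yaw=np.arctan2(-d[0],d[1])
print("top",U,np.linalg.norm(d),"yaw",yaw)
L=plane("top",s([(447,402),(170,452)]),(0,0,.055)); e=L[1]-L[0]; print("low",L,np.linalg.norm(e),np.arctan2(-e[0],e[1]))
r=U[1]-L[0]; print("side yaw",np.arctan2(r[1],r[0]),np.linalg.norm(r[:2]))
F=face(yaw); c=U.mean(0)-75*.001*F[:,0]; print("face ctr",c,"spot",c+.012*F[:,0])
R=plane("top",s([(212,248),(338,228),(373,450),(243,473)]),c+.04*F[:,2],F[:,2]); print("rack top in face",(R-c)@F, ((R-c)@F).mean(0))
T=plane("top",q([(572,67),(725,37),(754,188),(603,220)]),(0,0,.095)); e=T[0]-T[1];print("stand",T.mean(0),np.arctan2(-e[0],e[1]),np.linalg.norm(e))
print("knob",plane("top",q([(638,124)]),(0,0,.171)))
for n,z in (("bottle",.17),):print(plane("top",[(512,240),(488,243)],(0,0,z)))
print("rack centre",c+F@(np.r_[((R-c)@F).mean(0)[:2],.02]))
print("stage yaw deg",np.degrees(yaw)); print("bottle base",plane("top",[(481,245)],(0,0,0)),"cup",plane("top",[(125,250)],(0,0,.1)),"box near edge",plane("top",[(275,201),(369,197)],(0,0,0)))
E
```

```text
top [[ 0.5539 -0.1588  0.101 ]
 [ 0.5755 -0.2768  0.101 ]] 0.11994833368523444 yaw 0.18136700540970882
low [[ 0.4385 -0.303   0.055 ]
 [ 0.4183 -0.1843  0.055 ]] 0.12045535604069407 0.16909731489003665
side yaw 0.1890117985292931 0.1394492916446663
face ctr [ 0.4954 -0.2305  0.0753] spot [ 0.5065 -0.2285  0.0794]
rack top in face [[ 0.0326  0.0342  0.04  ]
 [ 0.0307 -0.0182  0.04  ]
 [-0.07   -0.0201  0.04  ]
 [-0.069   0.0351  0.04  ]] [-0.0189  0.0077  0.04  ]
stand [0.5537 0.2418 0.095 ] 0.18723919711180315 0.07084936801989648
knob [[0.5541 0.241  0.171 ]]
[[ 0.6019 -0.469   0.17  ]
 [ 0.5951 -0.4114  0.17  ]]
rack centre [ 0.4697 -0.2274  0.0876]
stage yaw deg 10.391563952902686
bottle base [[ 0.5981 -0.4437  0.    ]] cup [[0.5874 0.4757 0.1   ]] box near edge [[ 0.7203  0.1072  0.    ]
 [ 0.7294 -0.1456  0.    ]]
```

```bash
cat >> h.py <<'E'
from scipy.spatial.transform import Rotation as Rn
np.set_printoptions(precision=4,suppress=True)
yaw=.182; F=face(yaw); C=np.array([.4954,-.2305,.0753])
T=np.c_[F[:,0],-F[:,1],-F[:,2]]   # tool square to face
def down(y): return np.array([[np.cos(y),np.sin(y),0],[np.sin(y),-np.cos(y),0],[0,0,-1]])
def to(p,R):
    s=arm.state(); r=s["eef_rot"]; print("t",s["clock"],"pos",s["eef_pos"],"F",s["contact_force"],"w",s["gripper_width"],s["finger_force"])
    d=r.T@(np.array(p)-s["eef_pos"]); v=Rn.from_matrix(r.T@R).as_rotvec()
    print("shift",d,"turn",v,"| shift if turned first",R.T@(np.array(p)-s["eef_pos"]))
E
python3 -c "
from h import *
to(C+F@[-.019,.0077,.115],T)"
```

```text
t 0.1 pos [ 0.1191 -0.485   0.2445] F [ 0.0183  0.2271 -0.8155] w 0.9968127326495521 0.0
shift [ 0.3694 -0.1684  0.068 ] turn [-0.0121  0.3499  0.0579] | shift if turned first [ 0.3139 -0.1899  0.1866]
```

Emit:
carry_out(plan=[[1,[0.044,-0.02,0.005],[0,0,0]],[1,[0.044,-0.02,0.005],[0,0,0]],[1,[0.044,-0.02,0.005],[0,0,0]],[1,[0.044,-0.02,0.005],[0,0,0]],[1,[0.044,-0.02,0.005],[0,0,0]],[1,[0.044,-0.02,0.005],[0,0,0]],[1,[0.044,-0.02,0.005],[0,0,0]],[1,[0.044,-0.02,0.005],[0,0,0]]])

```text
clock: 0.9
eef_pos: [0.424, -0.2446, 0.2049]
eef_rot: [[0.971, 0.239, -0.0], [0.239, -0.971, 0.0], [-0.0, -0.0, -1.0]]
contact_force: [-0.1, -1.6, 0.6]
gripper_width: 0.999
finger_force: 0.0
```

Emit:
carry_out(plan=[[1,[0,0,0],[0,0.12,0.02]],[1,[0,0,0],[0,0.12,0.02]],[1,[0,0,0],[0,0.11,0.015]],[1,[0,0,0],[0,0,0]]])

```text
clock: 1.3
eef_pos: [0.4198, -0.245, 0.2033]
eef_rot: [[0.925, 0.184, 0.332], [0.169, -0.983, 0.074], [0.34, -0.012, -0.94]]
contact_force: [0.5, 0.4, 0.4]
gripper_width: 1.001
finger_force: 0.0
```

```bash
python3 -c "
from h import *
to(C+F@[-.019,.0077,.085],T)
import cv2
a=arm.get_image('scene')[...,::-1];b=arm.get_image('top')[...,::-1]
c=np.hstack([cv2.resize(a[130:260,230:370],(400,371)),cv2.resize(b[210:345,340:475],(371,371))]);cv2.imwrite('pics/c1.png',c)
"
```

```text
t 1.3 pos [ 0.4198 -0.245   0.2033] F [0.5093 0.4232 0.3867] w 1.0012559732394282 0.0
shift [ 0.0095 -0.0075  0.0617] turn [-0.0126  0.0028 -0.0016] | shift if turned first [ 0.0094 -0.0082  0.0617]
```

View pics/c1.png

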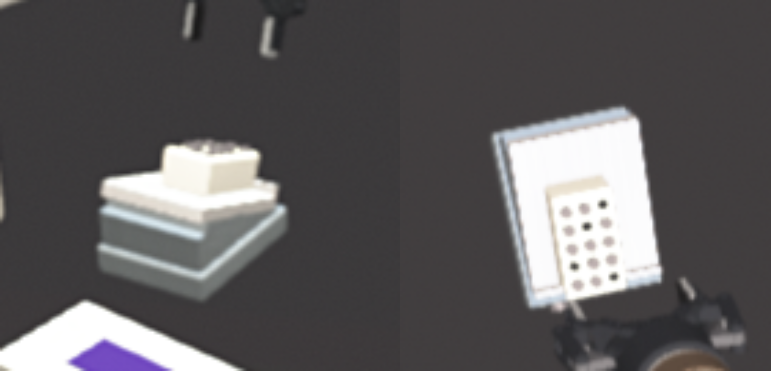

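The crops show the open fingers square to the rack, just downslope of it and above. The fingertips are at about (423,316) in the top view and the rack is undisturbed. I'll centre over it and descend.

Emit:
carry_out(plan=[[1,[0.005,-0.004,0.02],[-0.012,0.003,0]],[1,[0.004,-0.004,0.02],[0,0,0]],[1,[0,0,0.015],[0,0,0]],[1,[0,0,0],[0,0,0]]])

```text
clock: 1.8
eef_pos: [0.4487, -0.2325, 0.1552]
eef_rot: [[0.924, 0.183, 0.337], [0.172, -0.983, 0.063], [0.342, -0.0, -0.94]]
contact_force: [-0.0, -0.2, 0.5]
gripper_width: 1.001
finger_force: 0.0
```

```bash
python3 -c "
from h import *
to(C+F@[-.019,.0077,.022],T)
s=arm.state();p=s['eef_pos'];r=s['eef_rot']
print('tips',proj('top',[p+r@[0,.0425,.0],p-r@[0,.0425,.0]]))
import cv2
b=arm.get_image('top')[...,::-1]
cv2.imwrite('pics/c2.png',cv2.resize(b[240:345,350:455],(588,588),interpolation=cv2.INTER_CUBIC))
"
```

```text
t 1.8 pos [ 0.4487 -0.2325  0.1552] F [-0.0235 -0.175   0.5326] w 1.0006463229618863 0.0
shift [-0.0029 -0.0012  0.0689] turn [-0.0008  0.0006  0.0022] | shift if turned first [-0.0029 -0.0013  0.0689]
tips [[430.6868 301.5245]
 [395.9428 308.3458]]
```

View pics/c2.png

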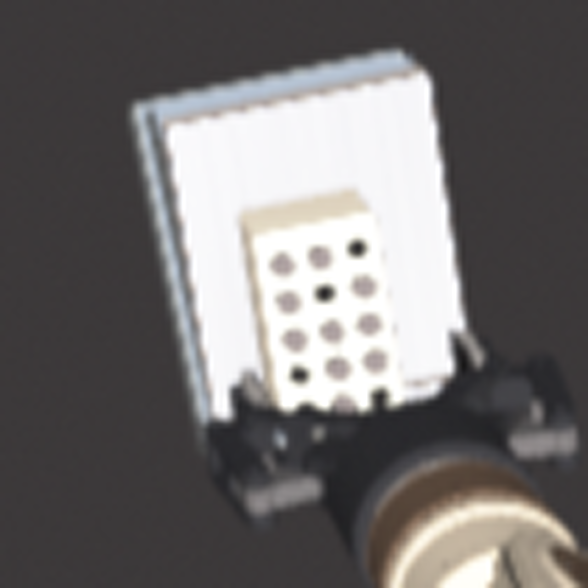

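The fingertips, at crop (255,385) and (465,345), straddle the rack evenly once I allow for the height parallax. I'll descend.

Emit:
carry_out(plan=[[1,[-0.003,-0.001,0.02],[0,0,0]],[1,[0,0,0.02],[0,0,0]],[1,[0,0,0.018],[0,0,0]],[1,[0,0,0.01],[0,0,0]],[1,[0,0,0],[0,0,0]]])

```text
clock: 2.35
eef_pos: [0.4687, -0.2286, 0.0914]
eef_rot: [[0.923, 0.182, 0.339], [0.171, -0.983, 0.062], [0.344, 0.001, -0.939]]
contact_force: [-0.2, 0.1, 0.5]
gripper_width: 1.0
finger_force: 0.0
```

Emit:
carry_out(plan=[[0.4,[0,0,0],[0,0,0]],[0.4,[0,0,0],[0,0,0]],[0.4,[0,0,0],[0,0,0]],[0.4,[0,0,0],[0,0,0]],[0.4,[0,0,0],[0,0,0]],[0.4,[0,0,0],[0,0,0]]], grip_force=40)

```text
clock: 2.95
eef_pos: [0.4691, -0.2294, 0.0934]
eef_rot: [[0.922, 0.181, 0.342], [0.171, -0.983, 0.059], [0.347, 0.004, -0.938]]
contact_force: [-2.7, -0.5, 6.8]
gripper_width: 0.656
finger_force: 43.2
```

Gripped at 0.656, which is 56 mm. I'll lift.

Emit:
carry_out(plan=[[0.4,[0,0,-0.01],[0,0,0]],[0.4,[0,0,-0.02],[0,0,0]],[0.4,[0,0,-0.03],[0,0,0]],[0.4,[0,0,-0.03],[0,0,0]],[0.4,[0,0,0],[0,0,0]]])

```text
clock: 3.45
eef_pos: [0.4386, -0.2356, 0.1804]
eef_rot: [[0.921, 0.18, 0.345], [0.171, -0.984, 0.057], [0.349, 0.007, -0.937]]
contact_force: [0.7, -0.9, -1.8]
gripper_width: 0.648
finger_force: 43.8
```

```bash
python3 -c "
from h import *
to([.42,.02,.16],down(.18))"
```

```text
t 3.45 pos [ 0.4386 -0.2356  0.1804] F [ 0.6927 -0.8702 -1.8497] w 0.6476640558038945 43.82399797439575
shift [ 0.0196 -0.2549  0.0272] turn [ 0.0066 -0.3568  0.0026] | shift if turned first [ 0.0275 -0.2548  0.0204]
```

Emit:
carry_out(plan=[[0.4,[0,-0.02,0],[0,-0.06,0]],[0.4,[0,-0.03,0],[0,-0.06,0]],[0.4,[0,-0.035,0],[0,-0.06,0]],[0.4,[0,-0.04,0],[0,-0.06,0]],[0.4,[0,-0.04,0],[0,-0.06,0]],[0.4,[0.01,-0.04,0],[0.006,-0.056,0]],[0.4,[0.01,-0.03,0],[0,0,0]],[0.4,[0.008,-0.02,0],[0,0,0]]])

```text
clock: 4.25
eef_pos: [0.4186, 0.024, 0.1755]
eef_rot: [[0.983, 0.184, -0.006], [0.184, -0.983, 0.004], [-0.005, -0.005, -1.0]]
contact_force: [1.4, -0.4, -1.6]
gripper_width: 0.65
finger_force: 43.7
```

```bash
python3 -c "
from h import *
to([.42,.02,.06],down(.18))
import cv2
a=arm.get_image('scene')[...,::-1]
cv2.imwrite('pics/c3.png',cv2.resize(a[100:300,250:470],(770,600)[:2] and (660,600),interpolation=cv2.INTER_CUBIC))"
```

```text
t 4.25 pos [0.4186 0.024  0.1755] F [ 1.3999 -0.3715 -1.5712] w 0.649569263023616 43.67618501186371
shift [0.0013 0.0048 0.1154] turn [-0.0046  0.0054  0.0055] | shift if turned first [0.0007 0.0042 0.1155]
```

View pics/c3.png

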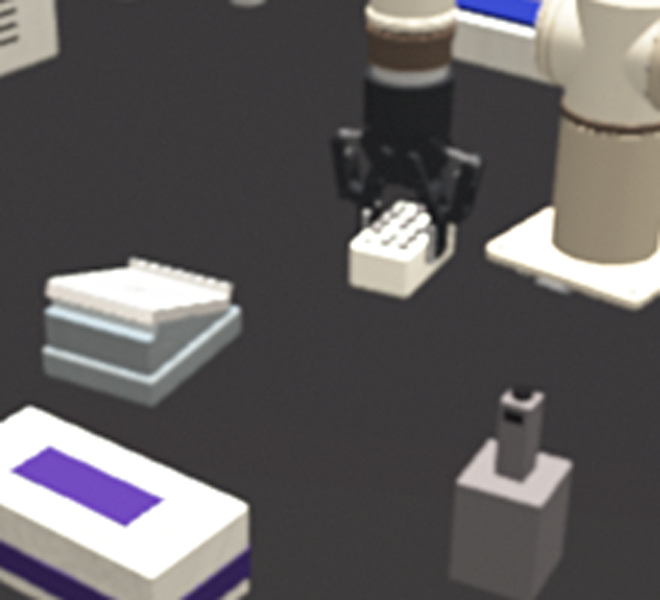

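The rack hangs level in the gripper at crop (400,250), the stage is clear and the probe stands upright at (520,435). I'll lower it.

Emit:
carry_out(plan=[[0.4,[0.001,0.002,0.03],[-0.004,0.005,0]],[0.4,[0,0.002,0.04],[0,0,0]],[0.4,[0,0,0.04],[0,0,0]],[0.4,[0,0,0.02],[0,0,0]],[0.4,[0,0,0.012],[0,0,0]],[0.4,[0,0,0],[0,0,0]]])

```text
clock: 4.9
eef_pos: [0.4181, 0.0179, 0.0321]
eef_rot: [[0.983, 0.182, -0.005], [0.182, -0.983, -0.0], [-0.004, -0.001, -1.0]]
contact_force: [-0.4, 0.2, -2.2]
gripper_width: 0.652
finger_force: 43.7
```

Emit:
carry_out(plan=[[0.4,[0,0,0.003],[0,0,0]],[0.4,[0,0,0.003],[0,0,0]],[0.4,[0,0,0],[0,0,0]]])

```text
clock: 5.2
eef_pos: [0.4213, 0.0181, 0.0289]
eef_rot: [[0.983, 0.182, 0.003], [0.182, -0.983, 0.0], [0.003, 0.0, -1.0]]
contact_force: [-0.4, 0.0, -3.0]
gripper_width: 0.646
finger_force: 43.7
```

Emit:
carry_out(plan=[[0.4,[0,0,0.002],[0,0,0]],[0.4,[0,0,0.001],[0,0,0]],[0.4,[0,0,0],[0,0,0]]])

```text
clock: 5.5
eef_pos: [0.4214, 0.0181, 0.0262]
eef_rot: [[0.983, 0.182, 0.003], [0.182, -0.983, 0.0], [0.003, 0.0, -1.0]]
contact_force: [-0.4, 1.0, 2.0]
gripper_width: 0.646
finger_force: 44.2
```

Emit:
carry_out(plan=[[0.4,[0,0,0.001],[0,0,0]],[0.4,[0,0,0.001],[0,0,0]],[0.4,[0,0,0],[0,0,0]]])

```text
clock: 5.8
eef_pos: [0.4214, 0.0181, 0.026]
eef_rot: [[0.983, 0.182, 0.004], [0.182, -0.983, -0.0], [0.004, 0.001, -1.0]]
contact_force: [-7.7, 1.1, 22.9]
gripper_width: 0.651
finger_force: 46.7
```

Emit:
carry_out(plan=[[0.4,[0,0,-0.0015],[0,0,0]],[0.8,[0,0,0],[0,0,0]],[1,[0,0,0],[0,0,0]],[1,[0,0,0],[0,0,0]],[1,[0,0,0],[0,0,0]],[1,[0,0,-0.02],[0,0,0]],[1,[0,0,-0.05],[0,0,0]],[1,[0,0,-0.05],[0,0,0]]])

```text
clock: 6.6
eef_pos: [0.4194, 0.018, 0.1454]
eef_rot: [[0.983, 0.182, -0.002], [0.182, -0.983, 0.0], [-0.002, -0.0, -1.0]]
contact_force: [1.7, -0.5, -0.7]
gripper_width: 0.998
finger_force: 0.0
```

Emit:
carry_out(plan=[[1,[0,0,-0.05],[0,0,0]],[1,[0,0,-0.04],[0,0,0]],[1,[0,0,0],[0,0,0]]])

```text
clock: 6.9
eef_pos: [0.4242, 0.0182, 0.2409]
eef_rot: [[0.983, 0.182, 0.014], [0.182, -0.983, 0.001], [0.014, 0.002, -1.0]]
contact_force: [0.5, 0.9, 1.1]
gripper_width: 1.002
finger_force: 0.0
```

```bash
python3 -c "
from h import *
to([.554,.241,.24],down(.18))
import cv2
a=arm.get_image('scene')[...,::-1];b=arm.get_image('top')[...,::-1]
c=np.hstack([cv2.resize(x,(400,400),interpolation=cv2.INTER_CUBIC) for x in (a[190:260,330:400],b[240:290,195:245])])
d=cv2.resize(b[240:340,290:440],(300,200));e=np.zeros((600,800,3),np.uint8);e[:400]=c;e[400:,:300]=d;cv2.imwrite('pics/c4.png',e)"
```

```text
t 6.9 pos [0.4242 0.0182 0.2409] F [0.5227 0.9062 1.0501] w 1.0024170999536175 0.0
shift [ 0.1681 -0.1955  0.0029] turn [ 0.0018 -0.0138  0.0028] | shift if turned first [ 0.1676 -0.196   0.0009]
```

View pics/c4.png

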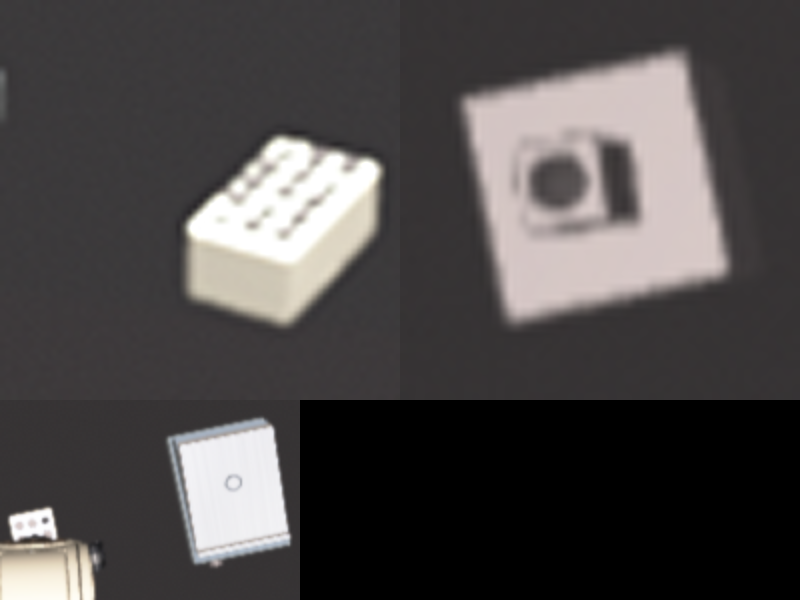

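The rack stands level on the bench, released. The ring shows at top-view pixel (406.5,281). The probe handle is upright, its sides at roughly the stand's yaw. Next I'll measure the ring precisely.

```bash
python3 -c "
from h import *
import cv2
g=cv2.cvtColor(arm.get_image('top'),cv2.COLOR_RGB2GRAY)[268:294,393:420]
m=(g<cv2.GaussianBlur(g,(0,0),6).astype(int)-8).astype(np.uint8)
n,l,s,c=cv2.connectedComponentsWithStats(m,connectivity=8)
print(s[1:],c[1:]+[393,268]); print('pred',proj('top',C+.012*F[:,0]))
i=1+np.argmin(np.hypot(*(c[1:]+[393,268]-[406.5,281]).T))
P=plane('top',c[i]+[393,268],C,F[:,2]);print('ring',P,(P-C)@F)
to([.554,.241,.24],down(.15))"
```

```text
[[ 9  9  9  9 47]] [[406.0426 280.9787]]
pred [[406.0734 280.3219]]
ring [[ 0.5048 -0.2284  0.0788]] [[ 0.0103  0.0003 -0.    ]]
t 7.05 pos [0.4201 0.018  0.2343] F [-0.7658  0.5118 -0.5428] w 1.001860024764245 0.0
shift [ 0.1722 -0.1949 -0.0055] turn [-0.     -0.0008  0.0329] | shift if turned first [ 0.1657 -0.2005 -0.0057]
```

Emit:
carry_out(plan=[[1,[0.028,-0.033,0],[0,-0.014,-0.005]],[1,[0.028,-0.033,0],[0,0,-0.005]],[1,[0.028,-0.033,0],[0,0,-0.005]],[1,[0.028,-0.033,0],[0,0,-0.005]],[1,[0.028,-0.033,0],[0,0,-0.005]],[1,[0.026,-0.031,0],[0,0,-0.005]],[1,[0,0,0],[0,0,0]]])

```text
clock: 7.75
eef_pos: [0.556, 0.1899, 0.2318]
eef_rot: [[0.953, 0.3, -0.031], [0.301, -0.953, 0.042], [-0.017, -0.049, -0.999]]
contact_force: [0.2, 0.0, -0.1]
gripper_width: 1.005
finger_force: 0.0
```

```bash
python3 -c "
from h import *
to([.554,.241,.129],down(.15))"
```

```text
t 7.75 pos [0.556  0.1899 0.2318] F [ 0.1603  0.0098 -0.1175] w 1.0049080916772322 0.0
shift [ 0.0152 -0.0442  0.1049] turn [-0.0479  0.0206  0.1554] | shift if turned first [ 0.0056 -0.0508  0.1028]
```

Emit:
carry_out(plan=[[1,[0,-0.01,0],[-0.016,0.007,0.05]],[1,[0,-0.01,0],[-0.016,0.007,0.05]],[1,[0.002,-0.01,0],[-0.016,0.007,0.055]],[1,[0.002,-0.01,0],[0,0,0]],[1,[0.002,-0.01,0],[0,0,0]],[1,[0,0,0],[0,0,0]],[1,[0,0,0],[0,0,0]]])

```text
clock: 8.45
eef_pos: [0.5661, 0.1692, 0.2387]
eef_rot: [[0.965, 0.261, -0.013], [0.261, -0.964, 0.055], [0.002, -0.056, -0.998]]
contact_force: [0.2, -0.5, -0.9]
gripper_width: 1.001
finger_force: 0.0
```

```bash
python3 -c "
from h import *
to([.554,.241,.129],down(.15))"
```

```text
t 8.45 pos [0.5661 0.1692 0.2387] F [ 0.1713 -0.451  -0.9164] w 1.0013866806297804 0.0
shift [ 0.0068 -0.0662  0.1136] turn [-0.0563  0.0012  0.1139] | shift if turned first [-0.0012 -0.0728  0.1097]
```

```bash
python3 -c "
from h import *
s=arm.state();print(s['q'],s['joint_vel'],s['eef_pos'])"
```

```text
[ 15.063   24.3205  14.1756  79.7416   3.2237 179.9433] [ 0.0422  0.2448 -0.1829  0.016  -0.07    0.1116] [0.5661 0.1692 0.2387]
```

Joint 6 is at its limit. I'll grip a quarter turn round instead, since the handle is square.

Emit:
carry_out(plan=[[1,[0,0,0],[0,0,-0.14]],[1,[0,0,0],[0,0,-0.14]],[1,[0,0,0],[0,0,-0.14]],[1,[0,0,0],[0,0,-0.14]],[1,[0,0,0],[0,0,-0.14]],[1,[0,0,0],[0,0,-0.14]],[1,[0,0,0],[0,0,-0.14]],[1,[0,0,0],[0,0,-0.14]]])

```text
clock: 9.25
eef_pos: [0.566, 0.1692, 0.2385]
eef_rot: [[0.18, 0.984, -0.013], [0.982, -0.179, 0.055], [0.051, -0.023, -0.998]]
contact_force: [-0.8, 0.3, 0.4]
gripper_width: 0.996
finger_force: 0.0
```

Emit:
carry_out(plan=[[1,[0,0,0],[0,0,-0.14]],[1,[0,0,0],[0,0,-0.14]],[1,[0,0,0],[0,0,-0.05]],[1,[0,0,0],[0,0,0]]])

```text
clock: 9.65
eef_pos: [0.566, 0.1692, 0.2385]
eef_rot: [[-0.142, 0.99, -0.013], [0.988, 0.143, 0.055], [0.056, -0.005, -0.998]]
contact_force: [-0.4, -0.6, -0.5]
gripper_width: 1.001
finger_force: 0.0
```

```bash
python3 -c "
from h import *
to([.554,.241,.23],down(1.72)); print(arm.state()['q'])"
```

```text
t 9.65 pos [0.566  0.1692 0.2385] F [-0.3635 -0.5997 -0.4658] w 1.001147306434042 0.0
shift [ 0.0722 -0.0016  0.0126] turn [-0.005  -0.056  -0.0063] | shift if turned first [ 0.0728 -0.0012  0.0085]
[15.0619 24.3357 14.1658 79.739   3.2209 96.8774]
```

Emit:
carry_out(plan=[[1,[0.02,0,0],[-0.005,-0.028,0]],[1,[0.025,-0.001,0.003],[0,-0.028,-0.006]],[1,[0.02,0,0.003],[0,0,0]],[1,[0.007,0,0.003],[0,0,0]],[1,[0,0,0],[0,0,0]]])

```text
clock: 10.15
eef_pos: [0.5542, 0.2407, 0.2306]
eef_rot: [[-0.149, 0.989, -0.001], [0.989, 0.149, -0.001], [-0.0, -0.001, -1.0]]
contact_force: [0.3, 0.2, -1.2]
gripper_width: 0.999
finger_force: 0.0
```

```bash
python3 -c "
from h import *
to([.554,.241,.129],down(1.72))"
```

```text
t 10.15 pos [0.5542 0.2407 0.2306] F [ 0.3424  0.2283 -1.2082] w 0.999230237200654 0.0
shift [ 0.0004 -0.0001  0.1016] turn [-0.0012  0.0005  0.0005] | shift if turned first [ 0.0003 -0.0002  0.1016]
```

Emit:
carry_out(plan=[[1,[0,0,0.03],[0,0,0]],[1,[0,0,0.03],[0,0,0]],[1,[0,0,0.03],[0,0,0]],[1,[0,0,0.011],[0,0,0]],[1,[0,0,0],[0,0,0]]])

```text
clock: 10.65
eef_pos: [0.5538, 0.2385, 0.1286]
eef_rot: [[-0.146, 0.989, -0.004], [0.989, 0.146, -0.002], [-0.001, -0.004, -1.0]]
contact_force: [0.1, -0.2, 0.1]
gripper_width: 0.999
finger_force: 0.0
```

Emit:
carry_out(plan=[[0.4,[0,0,0],[0,0,0]],[0.35,[0,0,0],[0,0,0]],[0.2,[0,0,0],[0,0,0]],[0.1,[0,0,0],[0,0,0]],[0.1,[0,0,0],[0,0,0]],[0.1,[0,0,0],[0,0,0]],[0.1,[0,0,0],[0,0,0]],[0.1,[0,0,0],[0,0,0]]], grip_force=60)

```text
clock: 11.45
eef_pos: [0.5555, 0.2404, 0.1316]
eef_rot: [[-0.148, 0.989, 0.002], [0.989, 0.148, 0.001], [0.001, 0.002, -1.0]]
contact_force: [0.1, 0.2, 5.3]
gripper_width: 0.299
finger_force: 59.7
```

Emit:
carry_out(plan=[[0.1,[0,0,-0.015],[0,0,0]],[0.1,[0,0,-0.02],[0,0,0]],[0.1,[0,0,-0.025],[0,0,0]],[0.1,[0,0,-0.03],[0,0,0]],[0.1,[0,0,-0.03],[0,0,0]],[0.1,[0,0,0],[0,0,0]],[0.1,[0,0,0],[0,0,0]],[0.1,[0,0,0],[0,0,0]]])

```text
clock: 12.25
eef_pos: [0.5538, 0.2397, 0.2482]
eef_rot: [[-0.148, 0.989, -0.004], [0.989, 0.148, -0.001], [-0.001, -0.004, -1.0]]
contact_force: [-0.6, -0.8, -1.3]
gripper_width: 0.295
finger_force: 59.3
```

```bash
python3 -c "
from h import *
to([.46,-.20,.28],down(yaw+np.pi/2)); print(arm.state()['q'])
import cv2
a=arm.get_image('scene')[...,::-1]
cv2.imwrite('pics/c5.png',cv2.resize(a[180:320,360:500],(600,600),interpolation=cv2.INTER_CUBIC))"
```

```text
t 12.25 pos [0.5538 0.2397 0.2482] F [-0.5598 -0.7566 -1.3211] w 0.29498926300739553 59.27269399166107
shift [-0.421  -0.158  -0.0309] turn [-0.0037  0.0009 -0.0335] | shift if turned first [-0.4154 -0.1718 -0.0318]
[ 23.3977  25.9769  18.19    82.4326   0.0038 104.8866]
```

View pics/c5.png

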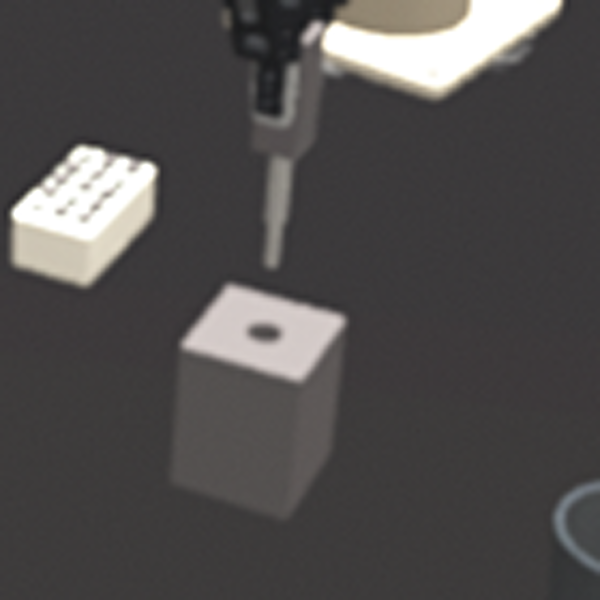

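The probe is clear of the stand and nearly straight in the jaws, with its tip at crop (272,268). I'll move it over the stage.

Emit:
carry_out(plan=[[0.1,[-0.02,-0.008,-0.004],[0,0,0]],[0.1,[-0.034,-0.013,-0.004],[0,0,-0.005]],[0.1,[-0.036,-0.013,-0.004],[0,0,-0.005]],[0.1,[-0.036,-0.013,-0.004],[0,0,-0.005]],[0.1,[-0.036,-0.013,-0.004],[0,0,-0.005]],[0.1,[-0.036,-0.014,-0.004],[0,0,-0.005]],[0.1,[-0.036,-0.014,-0.004],[0,0,-0.005]],[0.1,[-0.036,-0.014,-0.003],[0,0,-0.003]]])

```text
clock: 13.1
eef_pos: [0.4966, -0.0443, 0.2801]
eef_rot: [[-0.181, 0.984, -0.003], [0.984, 0.181, 0.0], [0.001, -0.003, -1.0]]
contact_force: [0.5, 0.4, -0.4]
gripper_width: 0.297
finger_force: 59.3
```

Emit:
carry_out(plan=[[0.1,[-0.036,-0.014,0],[0,0,0]],[0.1,[-0.036,-0.014,0],[0,0,0]],[0.1,[-0.036,-0.014,0],[0,0,0]],[0.1,[-0.03,-0.012,0],[0,0,0]],[0.1,[-0.01,-0.005,0],[0,0,0]],[0.1,[0,0,0],[0,0,0]]])

```text
clock: 13.7
eef_pos: [0.4655, -0.2001, 0.28]
eef_rot: [[-0.178, 0.984, -0.002], [0.984, 0.178, 0.001], [0.002, -0.002, -1.0]]
contact_force: [0.8, 0.3, -0.2]
gripper_width: 0.296
finger_force: 59.3
```

```bash
cat >> h.py <<'E'
T2=np.c_[F[:,1],F[:,0],-F[:,2]]
S=C+F@[.0112,0,0]
E
python3 -c "
from h import *
to(S+F[:,2]*.14,T2); print(arm.state()['q'],arm.state()['eef_rot'])"
```

```text
t 13.7 pos [ 0.4655 -0.2001  0.28  ] F [ 0.7578  0.2579 -0.1703] w 0.2961232430688597 59.28526818752289
shift [-0.0354 -0.0133  0.0693] turn [-0.3522 -0.0011 -0.0038] | shift if turned first [-0.0353 -0.0365  0.0605]
[-23.2716  13.9964   5.7108  81.8725   0.0113  56.5025] [[-0.1775  0.9841 -0.0025]
 [ 0.9841  0.1775  0.0013]
 [ 0.0017 -0.0022 -1.    ]]
```

Emit:
carry_out(plan=[[0.1,[0,0,0],[-0.1,0,0]],[0.1,[0,0,0],[-0.1,0,0]],[0.1,[0,0,0],[-0.1,0,0]],[0.1,[0,0,0],[-0.052,0,-0.004]],[0.1,[-0.018,-0.018,0.01],[0,0,0]],[0.1,[-0.017,-0.018,0.01],[0,0,0]],[0.1,[0,0,0.02],[0,0,0]],[0.1,[0,0,0.015],[0,0,0]]])

```text
clock: 14.5
eef_pos: [0.4579, -0.2349, 0.2156]
eef_rot: [[-0.185, 0.923, 0.337], [0.983, 0.173, 0.064], [0.001, 0.343, -0.939]]
contact_force: [-0.2, 0.1, -1.8]
gripper_width: 0.298
finger_force: 60.0
```

Emit:
carry_out(plan=[[0.1,[0,0,0],[0,0,0]],[0.1,[0,0,0],[0,0,0]],[0.1,[0,0,0],[0,0,0]]])

```text
clock: 14.8
eef_pos: [0.4589, -0.2358, 0.2182]
eef_rot: [[-0.185, 0.922, 0.34], [0.983, 0.175, 0.062], [-0.002, 0.346, -0.938]]
contact_force: [-0.1, -0.9, -1.1]
gripper_width: 0.296
finger_force: 59.9
```

```bash
python3 -c "
from h import *
to(S+F[:,2]*.14,T2)
p=arm.state()['eef_pos'];r=arm.state()['eef_rot']
for n in('scene','top'): print(n,'pred handle end, tip',proj(n,[p+r[:,2]*.0366,p+r[:,2]*.1116]),'spot',proj(n,S))
import cv2
a=arm.get_image('scene')[...,::-1];b=arm.get_image('top')[...,::-1]
cv2.imwrite('pics/c6.png',np.hstack([cv2.resize(a[145:235,255:345],(400,400),interpolation=cv2.INTER_CUBIC),cv2.resize(b[240:330,360:450],(400,400),interpolation=cv2.INTER_CUBIC)]))"
```

```text
t 14.8 pos [ 0.4589 -0.2358  0.2182] F [-0.105  -0.8941 -1.1159] w 0.2958742183111675 59.879844188690186
shift [-0.0013 -0.0032  0.0068] turn [0.0028 0.0002 0.0049] | shift if turned first [-0.0013 -0.0032  0.0068]
scene pred handle end, tip [[301.654  158.7819]
 [297.6593 184.258 ]] spot [[296.1134 195.8135]]
top pred handle end, tip [[415.6862 295.8721]
 [408.5377 284.4026]] spot [[406.1151 280.6134]]
```

View pics/c6.png

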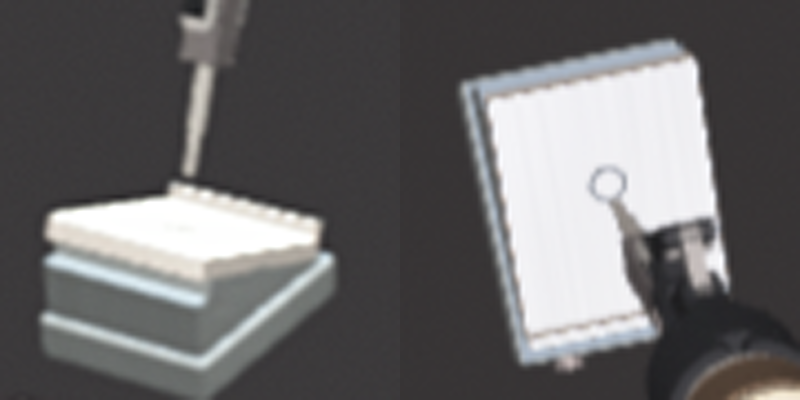

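In both views the probe matches its predicted pose to about 1 px. The tip is at (297.5,184.5) in the scene view and (407.3,284.6) in the top view, just short of the ring. I'll close in.

Emit:
carry_out(plan=[[0.1,[-0.001,-0.002,0.01],[0.003,0,0.005]],[0.1,[-0.001,-0.001,0.01],[0,0,0]],[0.1,[0,0,0.009],[0,0,0]],[0.1,[0,0,0],[0,0,0]],[0.1,[0,0,0],[0,0,0]]])

```text
clock: 15.4
eef_pos: [0.4656, -0.2368, 0.1883]
eef_rot: [[-0.18, 0.925, 0.335], [0.984, 0.168, 0.063], [0.002, 0.341, -0.94]]
contact_force: [-0.4, -0.4, -1.4]
gripper_width: 0.295
finger_force: 59.9
```

```bash
python3 -c "
from h import *
to(S+F[:,2]*.1045,T2); f=arm.state()['contact_force']; print('normal F',f@F)"
```

```text
t 15.4 pos [ 0.4656 -0.2368  0.1883] F [-0.379  -0.3806 -1.4355] w 0.294599154371187 59.87872123718262
shift [0.0008 0.0011 0.0121] turn [-0.002  -0.001  -0.0018] | shift if turned first [0.0008 0.0011 0.0121]
normal F [-0.9071 -0.3057 -1.197 ]
```

Emit:
carry_out(plan=[[0.1,[0,0.001,0.002],[0,0,0]],[0.1,[0,0,0.002],[0,0,0]],[0.1,[0,0,0.002],[0,0,0]],[0.1,[0,0,0.002],[0,0,0]],[0.1,[0,0,0],[0,0,0]],[0.1,[0,0,0],[0,0,0]]])

```text
clock: 16.0
eef_pos: [0.4695, -0.2365, 0.1821]
eef_rot: [[-0.18, 0.924, 0.337], [0.984, 0.169, 0.062], [0.0, 0.342, -0.94]]
contact_force: [-0.1, 0.3, -1.2]
gripper_width: 0.299
finger_force: 59.9
```

```bash
python3 -c "
from h import *
to(S+F[:,2]*.1045,T2)
f=[]
import cv2
for i in range(8):
    b=arm.get_image('top'); f.append(arm.state()['contact_force']@F)
print('normal F',np.array(f).mean(0),np.std(f,axis=0))
p=arm.state()['eef_pos'];r=arm.state()['eef_rot']; d=(p-S)@F; print('tcp in spot',d)
cv2.imwrite('pics/c7.png',cv2.resize(b[255:315,380:440,::-1],(600,600),interpolation=cv2.INTER_CUBIC)); print(proj('top',[p+r[:,2]*.1086,S]))"
```

```text
t 16.0 pos [ 0.4695 -0.2365  0.1821] F [-0.1403  0.3098 -1.151 ] w 0.29931451415628124 59.93092596530914
shift [ 0.0012 -0.0004  0.0049] turn [-0.0007  0.0003 -0.0015] | shift if turned first [ 0.0012 -0.0004  0.0049]
normal F [-0.3556 -0.0155 -0.7674] [0.4285 0.6826 0.5161]
tcp in spot [ 0.0004 -0.0012  0.1093]
[[406.6238 280.5043]
 [406.1151 280.6134]]
```

View pics/c7.png

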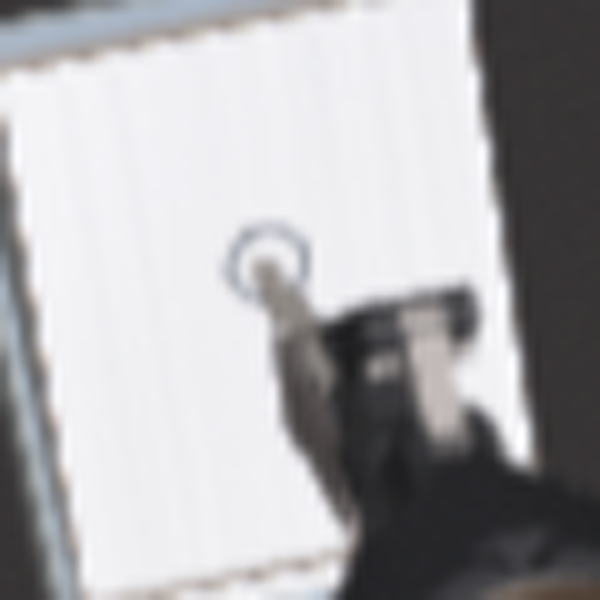

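The tip sits in the middle of the ring, (265,262) against the ring centre (268,262), and is about at first contact. I'll press gently.

Emit:
carry_out(plan=[[0.1,[0,0,0.001],[0,0,0]],[0.1,[0,0,0.001],[0,0,0]],[0.1,[0,0,0.001],[0,0,0]],[0.1,[0,0,0.001],[0,0,0]],[0.1,[0,0,0],[0,0,0]],[0.1,[0,0,0],[0,0,0]]])

```text
clock: 17.0
eef_pos: [0.4708, -0.2362, 0.1783]
eef_rot: [[-0.18, 0.924, 0.337], [0.984, 0.169, 0.062], [0.0, 0.342, -0.94]]
contact_force: [-0.0, 0.2, 0.6]
gripper_width: 0.297
finger_force: 60.1
```

```bash
cat >> h.py <<'E'
def force():
    f=[]
    for i in range(12): arm.get_image('top'); f.append(arm.state()['contact_force']@F)
    print('normal F',np.mean(f,0),np.std(f,axis=0)/3.4,'tcp in spot',(arm.state()['eef_pos']-S)@F)
E
python3 -c "
from h import *
to(S+F[:,2]*.1045,T2); force()"
```

```text
t 17.0 pos [ 0.4708 -0.2362  0.1783] F [-0.0409  0.1836  0.6371] w 0.29692598372061907 60.11352896690369
shift [ 0.0012 -0.0004  0.0009] turn [-0.0008  0.0002 -0.0015] | shift if turned first [ 0.0012 -0.0004  0.0009]
normal F [-0.2313 -0.3818  1.3271] [0.1622 0.1582 0.1376] tcp in spot [ 0.0004 -0.0011  0.1053]
```

Emit:
carry_out(plan=[[0.1,[0,0,0.001],[0,0,0]],[0.1,[0,0,0.0005],[0,0,0]],[0.1,[0,0,0],[0,0,0]],[0.1,[0,0,0],[0,0,0]],[0.1,[0,0,0],[0,0,0]]])

```text
clock: 18.1
eef_pos: [0.4713, -0.2361, 0.1768]
eef_rot: [[-0.18, 0.924, 0.336], [0.984, 0.169, 0.062], [0.0, 0.342, -0.94]]
contact_force: [0.2, 0.2, 0.8]
gripper_width: 0.296
finger_force: 60.2
```

```bash
python3 -c "
from h import *
force()
b=arm.get_image('top')[...,::-1];a=arm.get_image('scene')[...,::-1]
import cv2
cv2.imwrite('pics/c8.png',np.hstack([cv2.resize(a[130:230,260:400],(500,357),interpolation=cv2.INTER_CUBIC),cv2.resize(b[255:315,380:440],(300,357))]))"
```

```text
normal F [ 0.0938 -0.3965  1.6862] [0.1297 0.1835 0.115 ] tcp in spot [ 0.0004 -0.0011  0.1038]
```

View pics/c8.png

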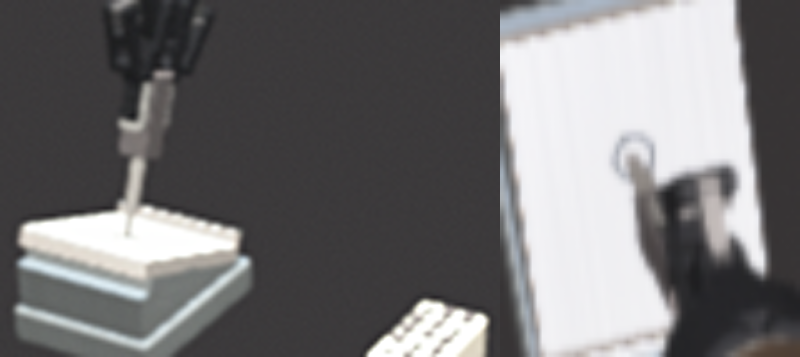

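The tip is in the ring at right-crop (633,157), the probe is square to the face and the rack stands on the bench. The spring force is about 3 N, which is close to half-way in, so I'll hand in.

```bash
python3 -c "
from workcell import arm
print(arm.hand_in())"
```

```text
the job is handed in; nothing more can be done
None
```

I handed the job in at about 19 s of the 58 s: the rack stands released on the bench, and the probe is held square in the ring, pushed in about 6.5 mm at about 3 N (estimated from wrist force); the hand-in gave no verdict.

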